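Log the fourth coat on the red coat counter

ROBOT

A 6-joint arm with a two-finger parallel gripper is mounted at the origin on the work surface. World frame = base frame: x ahead of the robot, y to its left, z up, the work surface at z = 0. Lengths are in m, angles in rad, forces in N, time in s.
With the tool pointing down it reaches from about 0.35 to 0.975 m from the base axis. Payload 4.9 kg.
Tool frame: the origin (TCP) lies on the centre line of the jaws, within the pads' length; the fingertips stand 14 mm ahead of it and the grasp point (between the pads) lies 5 mm behind it; z points along the fingers, y is the line along which they close (so a half turn about z gives the same grasp; the last joint's range is limited). The gripper opens to 85 mm and grips with 20 to 120 N. Pads are 22 mm wide; open, the fingers measure 114 mm over their backs; the gripper's body (76 mm by 85 mm) begins 54 mm behind the grasp point. The pads swing forward as they close: fully open they stand 13 mm farther back than shut.
Start: joints at [-1.428, 0.053, 1.613, -0, 1.476, -0.119], TCP at [0.162, -0.604, 0.212] pointing down, gripper open.
Joint ranges: [-3.01, 3.01], [-1.01, 2.22], [0.06, 2.58], [-1.02, 4.17], [0.09, 2.62], [-3.14, 3.14]. Speed limits (rad/s): [2.57, 2.57, 3.14, 3.14, 3.14, 3.14].

INTERFACE

Orientations are given as a unit quaternion [w, x, y, z].
In Python, from plant import * gives the robot as it stands.
- The arm moves only by the tool send_rows, never from a script. Its argument "steps" is a list of rows, each an object with "translation": the shift along the tool's x, y, z in cm, a list of three; "delta_rot": the turn, a rotation vector about the tool's x, y, z in rad, a list of three; "jaw": the finger opening in cm, from 0 to 8.54. In form: [{"translation": [dx, dy, dz], "delta_rot": [rx, ry, rz], "jaw": jaw}, ...]. A call has exactly 8 rows; each row is the pose to reach, as a shift and turn from the pose commanded when the call began, along the tool's axes at that moment; what a row does not reach only later rows make up. A row lasts 1/10 s, in which the tool goes at most 50 mm and 8.59 degrees, less where a joint would pass 70% of its speed; a pose out of reach is approached as far as the arm can. A call with a gripper value outside its range is refused whole. The fingers move at their own pace and stop on an object; the grip force is fixed at half the most. Time passes only in rows, so rows that repeat a pose let the fingers close, or fill a call up. It gives the time, the measured TCP pose, the force, the opening and the grip force at its end, in the units of the state.
- state(): the state, without advancing time (a new reading comes with each control period).
- grab_frame(name): name is "side" or "top"; returns a dict with "pixels" (480x640x3 uint8, blue, green, red), "range_z" (480x640 float32, m along the optical axis (not along the pixel's ray), 0 where there is no reading), "fx", "fy", "cx", "cy" (pixels), "dist" ([k1, k2, p1, p2, k3] as OpenCV has them; the pictures are not rectified), "rvec" (rotation vector, rad) and "tvec" (3), from world to camera coordinates, as OpenCV has them. Camera axes: x right, y down, z forward; pixel columns grow to the right and rows downward; lengths in m; the calibration is good to about 2 mm. A picture is of the moment at which its call begins.
- job_done(): hands the job in; it is judged then, once.
The state is a dict: "time": time; "joint_pos": joint angles; "joint_vel": joint speeds; "joint_efforts": joint torques, N m; "tool_pos": TCP position; "tool_rot": TCP orientation; "contact_force": force on the tool from outside, world axes, zero at the start; "ft_torque": the same for the moment, N m; "gripper_width": opening from 0.0 (shut) to 1.0 (fully open); "grasp_force": force on a finger pad.
Only numpy, scipy, OpenCV 4.12 (cv2) and the standard library are available. Lean on these libraries where they do the work, as an engineer would, in place of code of your own. Each camera call takes 0.05 s, during which the arm holds its last target. There are 200 camera calls.

TASK

The red pot has just had its fourth coat of varnish. Turn the black knob of the red coat counter until the number 4 stands in the middle of its window, then let go; leave the dials of the blue and the yellow counter as they are.

Things in the scene. Friction and masses are not known exactly. Their poses are not given: they have to be found in the camera images.
- dial_red (a joint): Dial of the red coat counter. Numbers 1 to 6 on a disc under the lid show one at a time in a 34 x 38 mm window in the lid, 50 mm from the knob's axis. Value in rad: 0 with 1 mid-window, 0.6 more per number (4 at 1.8), stops at 0 and 3.0; grows as the knob turns clockwise seen from above. Starts within 0.4 to 1.2. Slight friction (0.06 N m), no clicks, stays where left.
- grip_red (a point): Point on the red counter's knob, on its upright turning axis, 72 mm above the table, at grip height; turns with the knob. Knob: black bar 50 mm long (x axis), 16 mm thick (y axis), top 19 mm above this point; white line on the +x end. It stands mid-lid on a fixed red box 160 x 160 x 45 mm high (lid 27 mm below the point; a collar 33 mm across ends 23 mm below it). z is up.
- mark_blue (a point): Marked end of the knob's top on the blue counter, 22 mm from that knob's upright axis, 91 mm above the table; x axis points outward along the bar. The counter (fixed) has the red one's shape and sizes, but is blue. Not to be turned.
- mark_yellow (a point): The same point on the yellow counter's knob; x axis outward along the bar. Fixed counter of the same shape and sizes, but yellow. Not to be turned.
There are look-alikes about, which are no part of the job. Leave any pink look-alike of the part that bears dial_red alone.

How it is judged:
At the end, for the whole second after the job is handed in: The red counter's dial is at rest with the number 4 in the middle of the window, within 0.2 rad (11 degrees, about 10 mm at the window) (value of joint dial_red between 1.6 and 2 rad and velocity of joint dial_red between -0.1 and 0.1 rad/s); the robot touches nothing.
It fails at once if the blue counter's dial is turned by more than about 16 degrees (distance of mark_blue from where it was at the start of the episode above 0.006 m).
It fails at once if the yellow counter's dial is turned by more than about 16 degrees (distance of mark_yellow from where it was at the start of the episode above 0.006 m).
It also fails if it takes over 32 s, if anything falls off the work surface, if the arm or the gripper's body presses on something with over 40 N, if the wrist force passes 120 N, or if a joint passes its speed limit or range.

## Working session

There is one attempt and no reset: what is moved stays moved. The work goes in short steps, Python scripts to look and compute and a tool call to move; the robot and the scene stay as the last step left them, time stands still between calls to the robot, and variables do not carry over. Pictures are saved under pics/ and viewed, at most 10 in all, crops included, and the job is handed in when it is done.

Besides the shell and the picture viewer there is one more tool, called after "Emit:" as name(argument=value, ...) on one line, values as JSON. send_rows: Moves the arm, as the interface text tells. Its arguments: {"type":"object","properties":{"steps":{"type":"array","items":{"type":"object","properties":{"translation":{"type":"array","items":{"type":"number"}},"delta_rot":{"type":"array","items":{"type":"number"}},"jaw":{"type":"number"}}}}},"required":["steps"]}

```bash
mkdir -p pics; cat > h.py <<'E'
from plant import *
import numpy as np, cv2
def save(f,n): cv2.imwrite('pics/'+n,f["pixels"])
def K(f): return np.array([[f["fx"],0,f["cx"]],[0,f["fy"],f["cy"]],[0,0,1]],float)
def plane(f,uv,z):
    uv=np.asarray(uv,float).reshape(-1,1,2)
    n=cv2.undistortPoints(uv,K(f),np.array(f["dist"],float)).reshape(-1,2)
    R=cv2.Rodrigues(np.array(f["rvec"],float))[0]; t=np.array(f["tvec"],float).ravel()
    c=-R.T@t; d=np.c_[n,np.ones(len(n))]@R
    return c+d*((z-c[2])/d[:,2])[:,None]
def proj(f,P): return cv2.projectPoints(np.array(P,float).reshape(-1,1,3),np.array(f["rvec"],float),np.array(f["tvec"],float),K(f),np.array(f["dist"],float))[0].reshape(-1,2)
E
python3 - <<'E'
from h import *
import pickle
for n in("top","side"):
    f=grab_frame(n); save(f,n+"0.png"); pickle.dump(f,open(n+"0.pkl","wb"))
print(state())
E
```

```text
{'time': 0.1, 'joint_pos': array([-1.42797968e+00,  5.32778130e-02,  1.61415717e+00, -2.07922067e-05,
        1.47600340e+00, -1.18996501e-01]), 'joint_vel': array([ 0.00205395, -0.00183629, -0.00368991,  0.0009666 , -0.00127663,
       -0.00039714]), 'joint_efforts': array([ 3.05070471e-04, -3.94904387e+01, -3.71362996e+01, -2.30748556e-04,
        3.92031128e-03, -8.14605727e-06]), 'tool_pos': array([ 0.16168051, -0.60310294,  0.21049378]), 'tool_rot': array([-9.22680586e-04,  9.91443411e-01,  1.30533943e-01, -2.13389643e-05]), 'contact_force': array([0.43349498, 0.33518713, 0.3091886 ]), 'ft_torque': array([ 0.04733058, -0.02727006,  0.00894336]), 'grasp_force': 0.0, 'gripper_width': 0.9966088662387808}
```

View pics/top0.png

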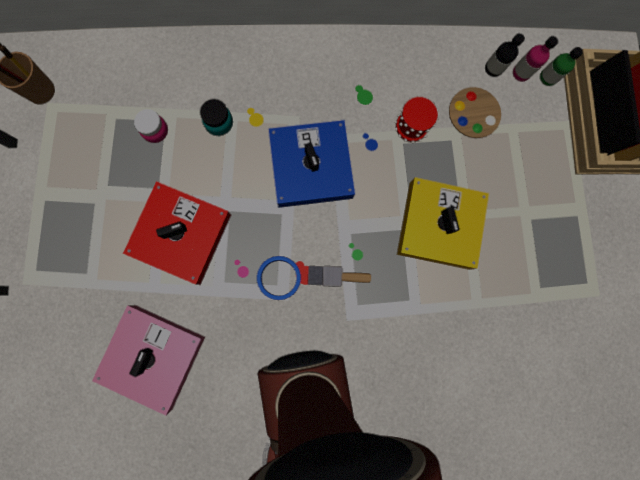

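View pics/side0.png

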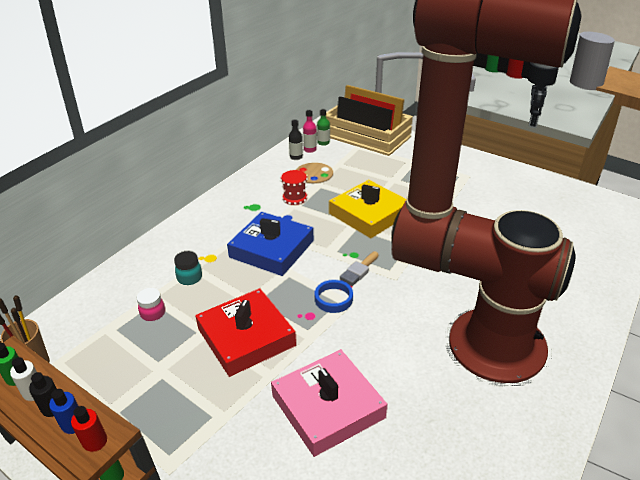

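Top view: the red counter is at (178,232). Things that could be taken for it are the pink look-alike (148,360), the red pot (415,118), the blue counter (311,163) and the yellow counter (444,223). I choose (178,232), since it is a saturated red box with a black knob. Next I measure it and check it in a close crop.

```bash
python3 - <<'E'
from h import *
import pickle
f=pickle.load(open("top0.pkl","rb")); im=f["pixels"]
hsv=cv2.cvtColor(im,cv2.COLOR_BGR2HSV)
m=(((hsv[...,0]<6)|(hsv[...,0]>174))&(hsv[...,1]>190)&(hsv[...,2]>90)).astype(np.uint8)
m[:,260:]=0
c=max(cv2.findContours(m,cv2.RETR_EXTERNAL,cv2.CHAIN_APPROX_NONE)[0],key=cv2.contourArea)
P=plane(f,c.reshape(-1,2),0.045)[:,:2].astype(np.float32)
r=cv2.minAreaRect(P); print("lid",r)
box=np.zeros(m.shape,np.uint8); cv2.drawContours(box,[c],-1,1,-1); box=cv2.erode(box,np.ones((5,5)))
k=((hsv[...,2]<75)&(box>0)).astype(np.uint8)
n,l,s,ce=cv2.connectedComponentsWithStats(k); i=1+np.argmax(s[1:,4])
ys,xs=np.where(l==i); print("knob px",s[i],ce[i])
# range-based top points
pts=np.argwhere(box>0); 
R=cv2.Rodrigues(np.array(f["rvec"],float))[0]; t=np.array(f["tvec"],float).ravel()
uv=pts[:,::-1].astype(float); nn=cv2.undistortPoints(uv.reshape(-1,1,2),K(f),np.array(f["dist"],float)).reshape(-1,2)
z=f["range_z"][pts[:,0],pts[:,1]]
W=(np.c_[nn,np.ones(len(nn))]*z[:,None]-t)@R
W=W[z>0]; lid=W[(W[:,2]<.055)]; top=W[(W[:,2]>.083)]
print("lid z",np.median(lid[:,2]),"top z",np.median(top[:,2]),len(top))
rt=cv2.minAreaRect(top[:,:2].astype(np.float32)); print("top",rt, top[:,:2].mean(0))
w,v=np.linalg.eigh(np.cov(top[:,:2].T)); print("bar dir",np.degrees(np.arctan2(v[1,1],v[0,1])))
cx,cy=map(int,ce[i]); cr=im[cy-62:cy+62,cx-62:cx+62]; cr=cv2.resize(cr,None,fx=4.8,fy=4.8,interpolation=cv2.INTER_CUBIC)
cv2.imwrite("pics/crop0.png",cr); print(cx,cy)
E
```

```text
lid ((0.4697396159172058, 0.27781370282173157), (0.15912693738937378, 0.15678395330905914), 66.11568450927734)
knob px [156 222  31  19 363] [171.88429752 231.33608815]
lid z 0.04458720517397863 top z 0.08988383049541884 227
top ((0.46993935108184814, 0.2783191502094269), (0.016054285690188408, 0.05026736482977867), 18.518173217773438) [0.46973539 0.2774869 ]
bar dir 108.53617506246711
171 231
```

View pics/crop0.png

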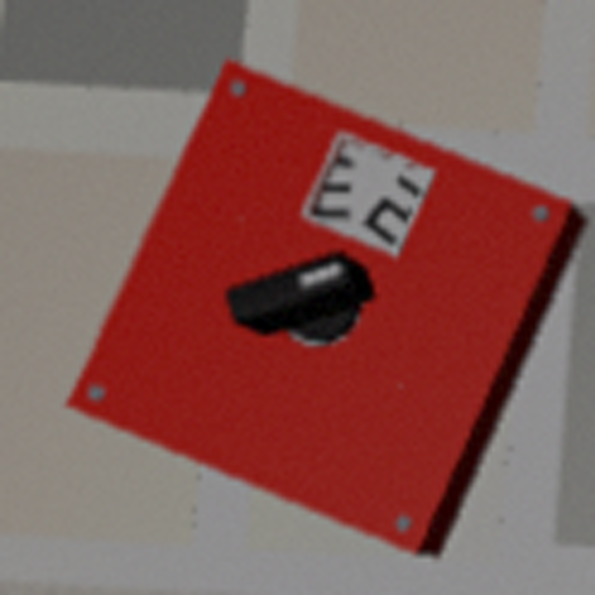

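The crop confirms a saturated red lid with a black knob whose white line points right. The window at crop (368,193) shows part of a 3 on the left and part of a 2 on the right, so the value is about 0.9. Next I compute the dial angle and the tool yaw.

```bash
cat >> h.py <<'E'
from scipy.spatial.transform import Rotation as Ro
C=np.array([.470,.278])
def topdown(f,z=.044,h=.08,s=5000):
    """lid seen from straight above, dial axis at centre, window direction (-23.9 deg) up"""
    a=np.radians(-23.9); u=np.array([np.cos(a),np.sin(a)]); r=np.array([u[1],-u[0]])
    n=int(2*h*s); q=(np.arange(n)-n/2)/s; X,Y=np.meshgrid(q,-q)
    P=C+X[...,None]*r+Y[...,None]*u
    uv=proj(f,np.c_[P.reshape(-1,2),np.full(n*n,z)]).astype(np.float32).reshape(n,n,2)
    return cv2.remap(f["pixels"],uv,None,cv2.INTER_CUBIC)
def towards(x,y,z,ang):
    """shift in tool axes [cm] and z-turn about the tool so that closing axis is at world angle ang"""
    s=state(); q=np.roll(s["tool_rot"],-1); R=Ro.from_quat(q).as_matrix()
    d=R.T@(np.array([x,y,z])-s["tool_pos"])*100
    Y=np.array([np.cos(ang),np.sin(ang),0]); out=[]
    for sg in(1,-1):
        T=np.c_[np.cross(sg*Y,[0,0,-1]),sg*Y,[0,0,-1]]
        out.append(Ro.from_matrix(R.T@T).as_rotvec().round(3))
    return d.round(2),out,s["joint_pos"].round(3)
E
python3 - <<'E'
from h import *
import pickle
f=pickle.load(open("top0.pkl","rb"))
cv2.imwrite("pics/td0.png",cv2.resize(topdown(f),(600,600)))
for z in(.2,.13,.067): print(z,towards(.470,.278,z,np.radians(18.5)))
E
```

```text
0.2 (array([ 52.59, -77.13,   1.2 ]), [array([-1.000e-03, -2.000e-03, -1.632e+00]), array([-2.00e-03,  1.00e-03,  1.51e+00])], array([-1.428,  0.053,  1.614, -0.   ,  1.476, -0.119]))
0.13 (array([ 52.59, -77.11,   8.2 ]), [array([-1.000e-03, -2.000e-03, -1.632e+00]), array([-2.00e-03,  1.00e-03,  1.51e+00])], array([-1.428,  0.053,  1.614, -0.   ,  1.476, -0.119]))
0.067 (array([ 52.58, -77.1 ,  14.5 ]), [array([-1.000e-03, -2.000e-03, -1.632e+00]), array([-2.00e-03,  1.00e-03,  1.51e+00])], array([-1.428,  0.053,  1.614, -0.   ,  1.476, -0.119]))
```

View pics/td0.png

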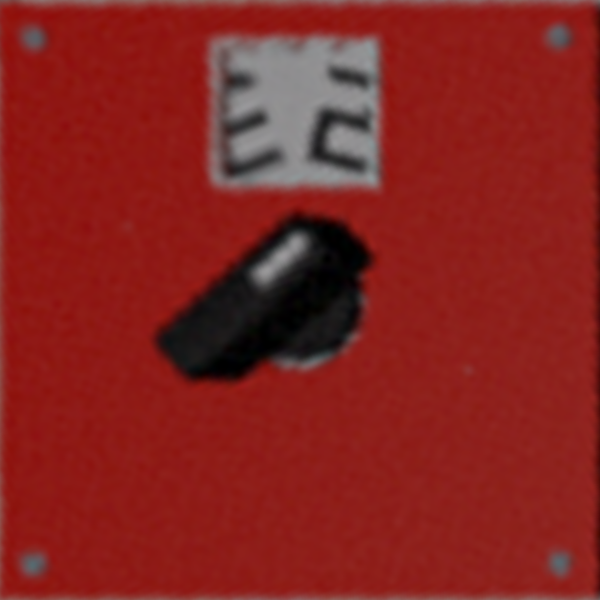

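The digit strokes tilt about +0.27 rad (2) and −0.33 rad (3), so the value is about 0.87. The line stands 0.83 rad clockwise of the window. I need roughly +0.95 rad clockwise, which is +z of the tool. Approaching now.

Emit:
send_rows(steps=[{"translation": [4.2,-2.6,0],"delta_rot": [0,0,-0.1],"jaw": 8.5},{"translation": [8.4,-5.2,0],"delta_rot": [0,0,-0.2],"jaw": 8.5},{"translation": [12.6,-7.8,0],"delta_rot": [0,0,-0.3],"jaw": 8.5},{"translation": [16.8,-10.4,0],"delta_rot": [0,0,-0.4],"jaw": 8.5},{"translation": [21,-13,0],"delta_rot": [0,0,-0.5],"jaw": 8.5},{"translation": [25.2,-15.6,0],"delta_rot": [0,0,-0.6],"jaw": 8.5},{"translation": [29.4,-18.2,0],"delta_rot": [0,0,-0.7],"jaw": 8.5},{"translation": [33.6,-20.8,0],"delta_rot": [0,0,-0.8],"jaw": 8.5}])

```text
time: 0.9
tool_pos: [0.4333, -0.3139, 0.2112]
tool_rot: [-0.0, 0.861, 0.508, -0.0]
contact_force: [0.2, -0.5, 0.8]
gripper_width: 0.993
grasp_force: 0.0
```

```bash
python3 -c "
from h import *
print(state()['tool_pos'],state()['time'],towards(.470,.278,.16,np.radians(18.5)))"
```

```text
[ 0.43333957 -0.31390955  0.21123056] 0.9 (array([ 53.58, -25.43,   5.13]), [array([-0.   , -0.   , -0.828]), array([-0.   ,  0.   ,  2.314])], array([-0.766, -0.163,  1.821, -0.   ,  1.484, -0.261]))
```

Emit:
send_rows(steps=[{"translation": [4.2,-2,0],"delta_rot": [0,0,-0.1],"jaw": 8.5},{"translation": [8.4,-4,0],"delta_rot": [0,0,-0.2],"jaw": 8.5},{"translation": [12.6,-6,0],"delta_rot": [0,0,-0.3],"jaw": 8.5},{"translation": [16.8,-8,0],"delta_rot": [0,0,-0.4],"jaw": 8.5},{"translation": [21,-10,0],"delta_rot": [0,0,-0.5],"jaw": 8.5},{"translation": [25.2,-12,0],"delta_rot": [0,0,-0.6],"jaw": 8.5},{"translation": [29.4,-14,0],"delta_rot": [0,0,-0.7],"jaw": 8.5},{"translation": [33.6,-16,0],"delta_rot": [0,0,-0.83],"jaw": 8.5}])

```text
time: 1.7
tool_pos: [0.456, 0.0575, 0.2113]
tool_rot: [0.0, 0.583, 0.812, 0.0]
contact_force: [0.0, -1.2, -0.6]
gripper_width: 0.997
grasp_force: 0.0
```

```bash
python3 -c "
from h import *
print(state()['tool_pos'],state()['time'],towards(.470,.278,.13,np.radians(18.5)))"
```

```text
[0.45596442 0.05745623 0.21130356] 1.7 (array([20.45,  8.39,  8.13]), [array([0.   , 0.   , 0.003]), array([-0.   ,  0.   , -3.139])], array([-0.037, -0.361,  1.983, -0.   ,  1.52 , -0.363]))
```

Emit:
send_rows(steps=[{"translation": [4.1,1.7,0],"delta_rot": [0,0,0],"jaw": 8.5},{"translation": [8.2,3.4,0],"delta_rot": [0,0,0],"jaw": 8.5},{"translation": [12.3,5,1],"delta_rot": [0,0,0],"jaw": 8.5},{"translation": [16.4,6.7,3],"delta_rot": [0,0,0],"jaw": 8.5},{"translation": [20.4,8.4,5],"delta_rot": [0,0,0],"jaw": 8.5},{"translation": [20.4,8.4,7],"delta_rot": [0,0,0],"jaw": 8.5},{"translation": [20.4,8.4,7],"delta_rot": [0,0,0],"jaw": 8.5},{"translation": [20.4,8.4,7],"delta_rot": [0,0,0],"jaw": 8.5}])

```text
time: 2.5
tool_pos: [0.4714, 0.2753, 0.1411]
tool_rot: [-0.0, 0.585, 0.811, -0.001]
contact_force: [0.8, 0.4, 1.0]
gripper_width: 0.996
grasp_force: 0.0
```

```bash
python3 -c "
from h import *
f=grab_frame('side'); cv2.imwrite('pics/side1.png',cv2.resize(f['pixels'][230:400,150:350],(706,600)))
print(state()['tool_pos'],state()['time'],towards(.470,.278,.071,np.radians(18.5)))"
```

```text
[0.47218927 0.27522717 0.14232064] 2.55 (array([ 0.33, -0.13,  7.13]), [array([ 0.001,  0.   , -0.003]), array([ 0.000e+00, -1.000e-03,  3.139e+00])], array([ 0.392, -0.082,  1.864, -0.   ,  1.359,  0.071]))
```

View pics/side1.png

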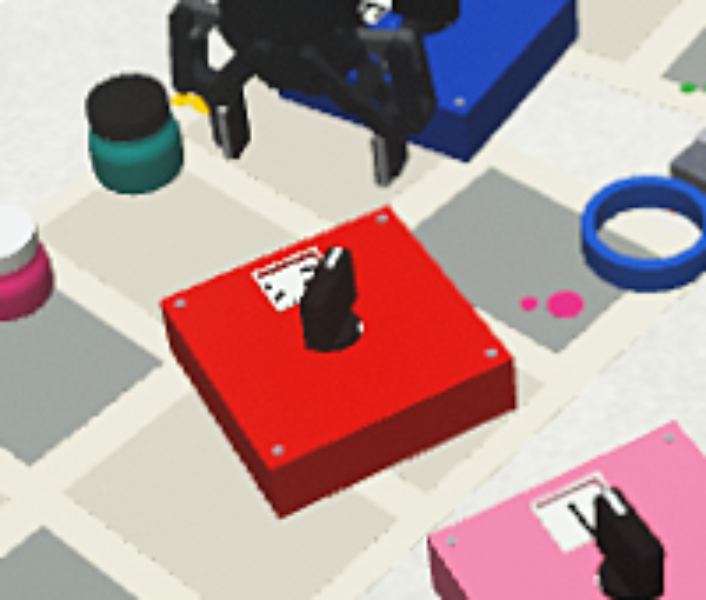

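The side crop shows the open fingers, with tips at (232,155) and (390,180), above and straddling the knob at (330,300), with clear space below. I descend and close.

Emit:
send_rows(steps=[{"translation": [0.3,-0.1,1.5],"delta_rot": [0,0,0],"jaw": 8.5},{"translation": [0.3,-0.1,3],"delta_rot": [0,0,0],"jaw": 8.5},{"translation": [0.3,-0.1,4.5],"delta_rot": [0,0,0],"jaw": 8.5},{"translation": [0.3,-0.1,5.5],"delta_rot": [0,0,0],"jaw": 8.5},{"translation": [0.3,-0.1,6.3],"delta_rot": [0,0,0],"jaw": 8.5},{"translation": [0.3,-0.1,7],"delta_rot": [0,0,0],"jaw": 8.5},{"translation": [0.3,-0.1,7],"delta_rot": [0,0,0],"jaw": 8.5},{"translation": [0.3,-0.1,7],"delta_rot": [0,0,0],"jaw": 8.5}])

```text
time: 3.35
tool_pos: [0.4702, 0.2783, 0.0718]
tool_rot: [0.0, 0.585, 0.811, 0.0]
contact_force: [0.9, 0.1, -0.4]
gripper_width: 0.993
grasp_force: 0.0
```

Emit:
send_rows(steps=[{"translation": [0,0,0],"delta_rot": [0,0,0],"jaw": 4},{"translation": [0,0,0],"delta_rot": [0,0,0],"jaw": 2.6},{"translation": [0,0,0],"delta_rot": [0,0,0],"jaw": 2.2},{"translation": [0,0,0],"delta_rot": [0,0,0],"jaw": 1.8},{"translation": [0,0,0],"delta_rot": [0,0,0],"jaw": 1.4},{"translation": [0,0,0],"delta_rot": [0,0,0],"jaw": 1.2},{"translation": [0,0,0],"delta_rot": [0,0,0],"jaw": 1.2},{"translation": [0,0,0],"delta_rot": [0,0,0],"jaw": 1.2}])

```text
time: 4.15
tool_pos: [0.47, 0.2782, 0.0717]
tool_rot: [0.0, 0.585, 0.811, 0.0]
contact_force: [-0.4, 0.0, 0.9]
gripper_width: 0.142
grasp_force: 0.2
```

The opening went to about 12 mm with almost no force, against a 16 mm bar. I squeeze further to test the grasp.

Emit:
send_rows(steps=[{"translation": [0,0,0],"delta_rot": [0,0,0],"jaw": 1.0},{"translation": [0,0,0],"delta_rot": [0,0,0],"jaw": 0.8},{"translation": [0,0,0],"delta_rot": [0,0,0],"jaw": 0.6},{"translation": [0,0,0],"delta_rot": [0,0,0],"jaw": 0.4},{"translation": [0,0,0],"delta_rot": [0,0,0],"jaw": 0.4},{"translation": [0,0,0],"delta_rot": [0,0,0],"jaw": 0.4},{"translation": [0,0,0],"delta_rot": [0,0,0],"jaw": 0.4},{"translation": [0,0,0],"delta_rot": [0,0,0],"jaw": 0.4}])

```text
time: 4.95
tool_pos: [0.4699, 0.2782, 0.0716]
tool_rot: [-0.0, 0.585, 0.811, 0.0]
contact_force: [0.1, 0.7, -0.3]
gripper_width: 0.049
grasp_force: 0.0
```

```bash
python3 -c "
from h import *
f=grab_frame('side'); cv2.imwrite('pics/side2.png',cv2.resize(f['pixels'][230:400,150:350],(706,600)))
s=state();print(s['gripper_width'],s['grasp_force'])"
```

```text
0.04456877870921057 0.0
```

View pics/side2.png

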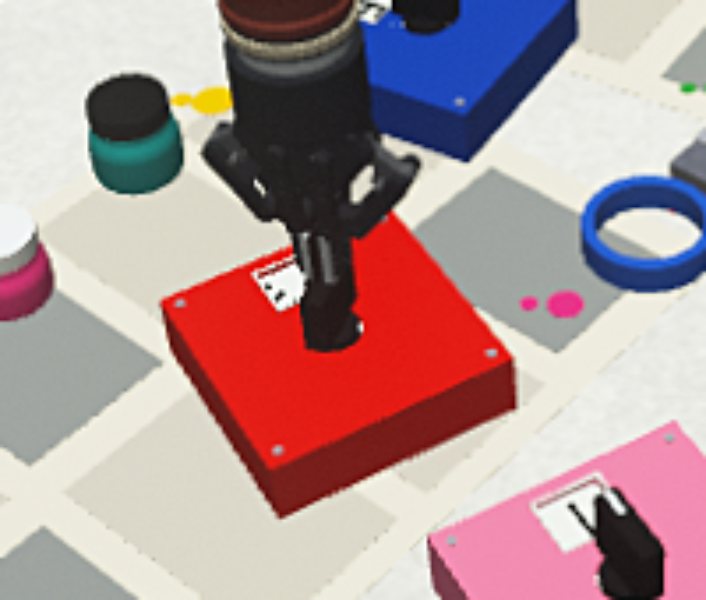

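The side crop shows the fingers shut at about (320,285), behind or on the far side of the knob at (330,310). My axis estimate may be off there, so I check it by projecting into the side view.

```bash
python3 -c "
from h import *
import pickle
f=pickle.load(open('side0.pkl','rb'));g=pickle.load(open('top0.pkl','rb'))
P=[[*C,.045],[*C,.091],[*C,.057]]
print((proj(f,P)-[150,230])*3.53); print(proj(g,P))
# camera centre and lid/knob from side range image
for q in(f,g):
    R=cv2.Rodrigues(np.array(q['rvec'],float))[0]; t=np.array(q['tvec'],float).ravel(); print('cam',-R.T@t)
    v,u=np.mgrid[:480,:640]; uv=np.c_[u.ravel(),v.ravel()].astype(float)
    n=cv2.undistortPoints(uv.reshape(-1,1,2),K(q),np.array(q['dist'],float)).reshape(-1,2)
    W=(np.c_[n,np.ones(len(n))]*q['range_z'].reshape(-1,1)-t)@R
    near=np.hypot(*(W[:,:2]-C).T)<.07
    T=W[near&(W[:,2]>.084)&(W[:,2]<.1)]; print(len(T),T.mean(0),cv2.minAreaRect(T[:,:2].astype(np.float32)))
s=state();print(s['tool_pos'],s['joint_pos'])
"
```

```text
[[334.39917949 325.23538185]
 [326.59885642 270.66607567]
 [332.39489149 311.26251409]]
[[175.3227255  231.72667495]
 [168.62654078 228.38836614]
 [173.64221434 230.88910315]]
cam [-0.15070915  0.89051927  0.92485332]
163 [0.46663227 0.283719   0.09067258] ((0.46898481249809265, 0.2805396020412445), (0.017925869673490524, 0.05360589176416397), 16.90850257873535)
cam [0.34194202 0.03154649 0.92858638]
224 [0.46979503 0.27753937 0.08996461] ((0.46993935108184814, 0.2783191502094269), (0.016054285690188408, 0.05026736482977867), 18.518173217773438)
[0.46994115 0.278179   0.07161687] [ 3.98173382e-01 -4.81399832e-03  1.91554182e+00  1.60230906e-05
  1.23086805e+00  7.71709393e-02]
```

```bash
python3 -c "
from h import *
f=grab_frame('side');g=grab_frame('top')
z=lambda im,x,y,w:cv2.resize(im[y-w:y+w,x-w:x+w],(400,400),interpolation=cv2.INTER_CUBIC)
a=np.clip(f['pixels'].astype(float)*2.2,0,255).astype(np.uint8);b=np.clip(g['pixels'].astype(float)*2.2,0,255).astype(np.uint8)
cv2.imwrite('pics/m3.png',np.hstack([z(a,243,310,40),z(b,170,230,55)]))
q=f;R=cv2.Rodrigues(np.array(q['rvec'],float))[0]; t=np.array(q['tvec'],float).ravel()
for v in range(290,326,3):
  r=[]
  for u in range(232,254,3):
    n=cv2.undistortPoints(np.array([[[u,v]]],float),K(q),np.array(q['dist'],float)).ravel()
    W=(np.r_[n,1]*q['range_z'][v,u]-t)@R; r.append('%d,%d,%d'%tuple((W-[*C,0])*1000))
  print(v,r)
s=state();print(s['gripper_width'],s['grasp_force'])
"
```

```text
290 ['9,13,144', '0,14,149', '3,2,138', '-12,9,151', '-20,10,156', '-17,-1,146', '-24,-2,148', '-35,0,156']
293 ['7,16,138', '0,14,140', '2,4,132', '-13,12,146', '-21,11,149', '-19,1,140', '-31,5,150', '-36,2,150']
296 ['13,12,124', '3,13,130', '0,8,128', '-10,10,135', '-17,8,137', '-20,3,134', '-32,6,143', '-35,1,140']
299 ['70,-40,43', '3,14,122', '-1,10,122', '-7,8,123', '-13,6,124', '-17,2,124', '34,-60,47', '28,-63,47']
302 ['63,-32,45', '11,8,105', '-1,12,115', '-8,10,117', '-12,5,115', '-15,0,113', '28,-52,46', '22,-56,47']
305 ['62,-29,38', '7,13,102', '-2,14,109', '-7,11,109', '-10,5,106', '-16,2,106', '23,-46,45', '18,-51,44']
308 ['56,-22,38', '46,-22,43', '0,12,97', '-3,8,96', '-11,7,99', '-4,-7,83', '0,-22,68', '12,-43,44']
311 ['51,-17,35', '43,-18,38', '0,15,91', '-7,13,93', '-8,6,88', '-9,-1,81', '-1,-19,63', '4,-34,47']
314 ['42,-7,40', '0,24,90', '-8,24,94', '-11,18,91', '-11,10,84', '-7,-2,71', '-1,-17,56', '1,-30,43']
317 ['30,5,48', '0,25,81', '-9,26,88', '-14,23,88', '-9,9,74', '-5,-3,60', '0,-17,45', '-5,-20,46']
320 ['24,12,47', '-1,28,76', '-6,24,76', '-14,23,79', '-13,14,70', '-7,0,55', '-9,-6,50', '-9,-15,43']
323 ['21,17,45', '14,14,46', '-5,24,66', '-14,25,72', '-10,13,59', '-10,4,51', '-14,0,49', '-16,-7,44']
0.0448210535940168 0.0
```

View pics/m3.png

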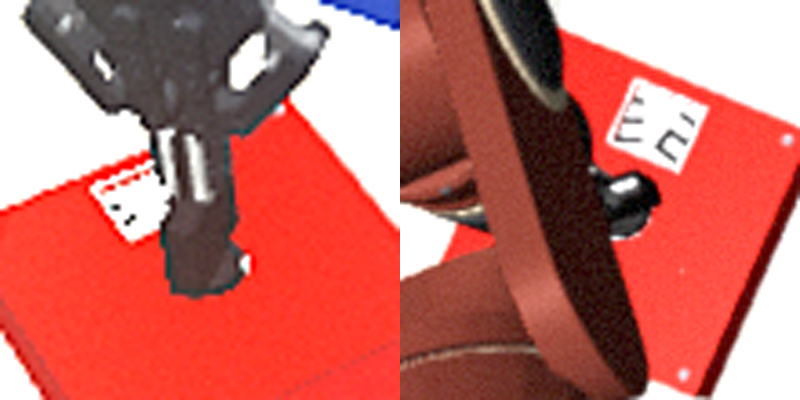

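The left half shows the fingers' lower ends meeting at about z = 93 mm, above the knob's top. The reported TCP (72 mm) would put the tips at 58 mm, so the tool stands higher than I took it to be. I open and measure the fingertips with depth.

Emit:
send_rows(steps=[{"translation": [0,0,0],"delta_rot": [0,0,0],"jaw": 2},{"translation": [0,0,0],"delta_rot": [0,0,0],"jaw": 4},{"translation": [0,0,0],"delta_rot": [0,0,0],"jaw": 5},{"translation": [0,0,0],"delta_rot": [0,0,0],"jaw": 5},{"translation": [0,0,0],"delta_rot": [0,0,0],"jaw": 5},{"translation": [0,0,0],"delta_rot": [0,0,0],"jaw": 5},{"translation": [0,0,0],"delta_rot": [0,0,0],"jaw": 5},{"translation": [0,0,0],"delta_rot": [0,0,0],"jaw": 5}])

```text
time: 5.9
tool_pos: [0.4699, 0.2782, 0.0716]
tool_rot: [-0.0, 0.585, 0.811, -0.0]
contact_force: [-0.1, -0.2, 0.5]
gripper_width: 0.587
grasp_force: 0.0
```

```bash
cat > tip.py <<'E'
from h import *
q=grab_frame('side'); s=state()
R=cv2.Rodrigues(np.array(q['rvec'],float))[0]; t=np.array(q['tvec'],float).ravel()
v,u=np.mgrid[:480,:640]; uv=np.c_[u.ravel(),v.ravel()].astype(float)
n=cv2.undistortPoints(uv.reshape(-1,1,2),K(q),np.array(q['dist'],float)).reshape(-1,2)
W=(np.c_[n,np.ones(len(n))]*q['range_z'].reshape(-1,1)-t)@R
a=np.radians(18.5); c=(W[:,:2]-C)@[np.cos(a),np.sin(a)]; b=(W[:,:2]-C)@[-np.sin(a),np.cos(a)]
for nm,sel in(("+",(c>.012)&(c<.07)),("-",(c<-.012)&(c>-.07))):
    k=sel&(abs(b)<.03)&(W[:,2]>.056)&(W[:,2]<.2); Z=W[k]; o=np.argsort(Z[:,2])
    print(nm,k.sum(),"lowest z",np.percentile(Z[:,2],[0,2,5]).round(3))
    for i in o[:60:8]: print((np.r_[c[k][i],b[k][i],Z[i,2]]*1000).round())
print(s['tool_pos'],s['gripper_width'])
cv2.imwrite('pics/tip.png',cv2.resize(q['pixels'][250:350,193:293],(600,600)))
E
python3 tip.py
```

```text
+ 649 lowest z [0.096 0.1   0.107]
[26. -2. 96.]
[26.  1. 99.]
[ 26.   2. 103.]
[ 24.  -5. 105.]
[ 26.   0. 107.]
[ 26.  -7. 109.]
[ 26.   9. 112.]
[ 25.   2. 114.]
- 711 lowest z [0.098 0.106 0.112]
[-32.  10.  98.]
[-35.   5. 104.]
[-28.  10. 107.]
[-38.   6. 108.]
[-35.   9. 110.]
[-37.   9. 113.]
[-30.   6. 115.]
[-33.   8. 117.]
[0.46995041 0.27817398 0.07163509] 0.5875151383271406
```

View pics/tip.png

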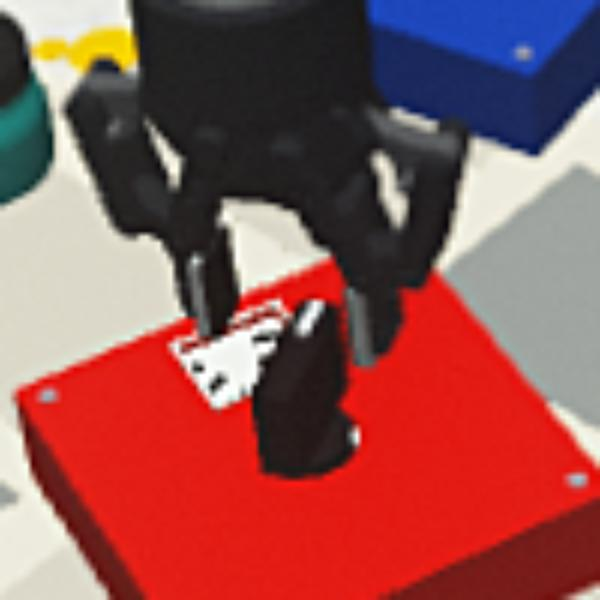

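The fingertips are at z≈96–98 mm with the jaws at 50 mm, straddling the knob at ±25 mm and well centred sideways, but about 34 mm above where the reported pose puts them. So I lower by 3.4 cm in two checked steps, then close.

Emit:
send_rows(steps=[{"translation": [0,0,0.4],"delta_rot": [0,0,0],"jaw": 5},{"translation": [0,0,0.8],"delta_rot": [0,0,0],"jaw": 5},{"translation": [0,0,1.2],"delta_rot": [0,0,0],"jaw": 5},{"translation": [0,0,1.6],"delta_rot": [0,0,0],"jaw": 5},{"translation": [0,0,2.0],"delta_rot": [0,0,0],"jaw": 5},{"translation": [0,0,2.4],"delta_rot": [0,0,0],"jaw": 5},{"translation": [0,0,2.4],"delta_rot": [0,0,0],"jaw": 5},{"translation": [0,0,2.4],"delta_rot": [0,0,0],"jaw": 5}])

```text
time: 6.75
tool_pos: [0.4699, 0.2782, 0.0475]
tool_rot: [-0.0, 0.585, 0.811, -0.0]
contact_force: [0.4, 0.4, 0.3]
gripper_width: 0.583
grasp_force: 0.0
```

```bash
python3 tip.py
```

```text
+ 655 lowest z [0.071 0.077 0.083]
[26.  5. 71.]
[25.  7. 75.]
[35.  9. 78.]
[25. -2. 82.]
[26.  9. 83.]
[27. 15. 86.]
[25.  7. 88.]
[31. 11. 90.]
- 845 lowest z [0.07  0.083 0.089]
[-29.   8.  70.]
[-31.  13.  78.]
[-29.  12.  82.]
[-33.  15.  84.]
[-38.   4.  86.]
[-32.  11.  89.]
[-28.  12.  91.]
[-33.   7.  93.]
[0.47007196 0.27822233 0.04774696] 0.5863428933763051
```

Tips are at 70 mm, as predicted. Down another 0.9 cm and close.

Emit:
send_rows(steps=[{"translation": [0,0,0.4],"delta_rot": [0,0,0],"jaw": 5},{"translation": [0,0,0.9],"delta_rot": [0,0,0],"jaw": 5},{"translation": [0,0,0.9],"delta_rot": [0,0,0],"jaw": 3.5},{"translation": [0,0,0.9],"delta_rot": [0,0,0],"jaw": 2.4},{"translation": [0,0,0.9],"delta_rot": [0,0,0],"jaw": 2},{"translation": [0,0,0.9],"delta_rot": [0,0,0],"jaw": 1.6},{"translation": [0,0,0.9],"delta_rot": [0,0,0],"jaw": 1.2},{"translation": [0,0,0.9],"delta_rot": [0,0,0],"jaw": 1.2}])

```text
time: 7.6
tool_pos: [0.4702, 0.2783, 0.0389]
tool_rot: [0.0, 0.585, 0.811, 0.0]
contact_force: [1.2, 0.5, 0.2]
gripper_width: 0.18
grasp_force: 58.9
```

Emit:
send_rows(steps=[{"translation": [0,0,0],"delta_rot": [0,0,0],"jaw": 1},{"translation": [0,0,0],"delta_rot": [0,0,0],"jaw": 0.8},{"translation": [0,0,0],"delta_rot": [0,0,0],"jaw": 0.8},{"translation": [0,0,0],"delta_rot": [0,0,0],"jaw": 0.8},{"translation": [0,0,0],"delta_rot": [0,0,0],"jaw": 0.8},{"translation": [0,0,0],"delta_rot": [0,0,0],"jaw": 0.8},{"translation": [0,0,0],"delta_rot": [0,0,0],"jaw": 0.8},{"translation": [0,0,0],"delta_rot": [0,0,0],"jaw": 0.8}])

```text
time: 8.4
tool_pos: [0.4702, 0.2783, 0.0389]
tool_rot: [0.0, 0.585, 0.811, 0.0]
contact_force: [0.9, 0.8, 4.1]
gripper_width: 0.176
grasp_force: 59.1
```

Gripped: opening 15 mm, force 59 N. Now turning +0.95 rad about tool z.

Emit:
send_rows(steps=[{"translation": [0,0,0],"delta_rot": [0,0,0.08],"jaw": 0.8},{"translation": [0,0,0],"delta_rot": [0,0,0.16],"jaw": 0.8},{"translation": [0,0,0],"delta_rot": [0,0,0.24],"jaw": 0.8},{"translation": [0,0,0],"delta_rot": [0,0,0.32],"jaw": 0.8},{"translation": [0,0,0],"delta_rot": [0,0,0.4],"jaw": 0.8},{"translation": [0,0,0],"delta_rot": [0,0,0.48],"jaw": 0.8},{"translation": [0,0,0],"delta_rot": [0,0,0.48],"jaw": 0.8},{"translation": [0,0,0],"delta_rot": [0,0,0.48],"jaw": 0.8}])

```text
time: 9.2
tool_pos: [0.4699, 0.2783, 0.0389]
tool_rot: [-0.0, 0.761, 0.649, -0.0]
contact_force: [-1.5, -0.0, 5.1]
gripper_width: 0.178
grasp_force: 59.5
```

Emit:
send_rows(steps=[{"translation": [0,0,0],"delta_rot": [0,0,0.08],"jaw": 0.8},{"translation": [0,0,0],"delta_rot": [0,0,0.16],"jaw": 0.8},{"translation": [0,0,0],"delta_rot": [0,0,0.24],"jaw": 0.8},{"translation": [0,0,0],"delta_rot": [0,0,0.32],"jaw": 0.8},{"translation": [0,0,0],"delta_rot": [0,0,0.4],"jaw": 0.8},{"translation": [0,0,0],"delta_rot": [0,0,0.47],"jaw": 0.8},{"translation": [0,0,0],"delta_rot": [0,0,0.47],"jaw": 0.8},{"translation": [0,0,0],"delta_rot": [0,0,0.47],"jaw": 0.8}])

```text
time: 10.0
tool_pos: [0.4695, 0.2784, 0.0389]
tool_rot: [-0.0, 0.891, 0.454, -0.0]
contact_force: [-2.9, -0.5, 5.9]
gripper_width: 0.177
grasp_force: 59.8
```

Emit:
send_rows(steps=[{"translation": [0,0,0],"delta_rot": [0,0,0],"jaw": 1.6},{"translation": [0,0,0],"delta_rot": [0,0,0],"jaw": 3},{"translation": [0,0,0],"delta_rot": [0,0,0],"jaw": 5},{"translation": [0,0,0],"delta_rot": [0,0,0],"jaw": 5},{"translation": [0,0,-1.5],"delta_rot": [0,0,0],"jaw": 5},{"translation": [0,0,-4],"delta_rot": [0,0,0],"jaw": 5},{"translation": [0,0,-7],"delta_rot": [0,0,0],"jaw": 5},{"translation": [0,0,-10],"delta_rot": [0,0,0],"jaw": 5}])

```text
time: 10.8
tool_pos: [0.4699, 0.2781, 0.1406]
tool_rot: [0.0, 0.891, 0.454, 0.0]
contact_force: [-0.6, -0.6, -0.7]
gripper_width: 0.586
grasp_force: 0.0
```

```bash
python3 -c "
from h import *
g=grab_frame('side'); cv2.imwrite('pics/td1.png',cv2.resize(topdown(g),(600,600)))
print(state()['tool_pos'])"
```

```text
[0.4732429  0.27958954 0.14715104]
```

View pics/td1.png

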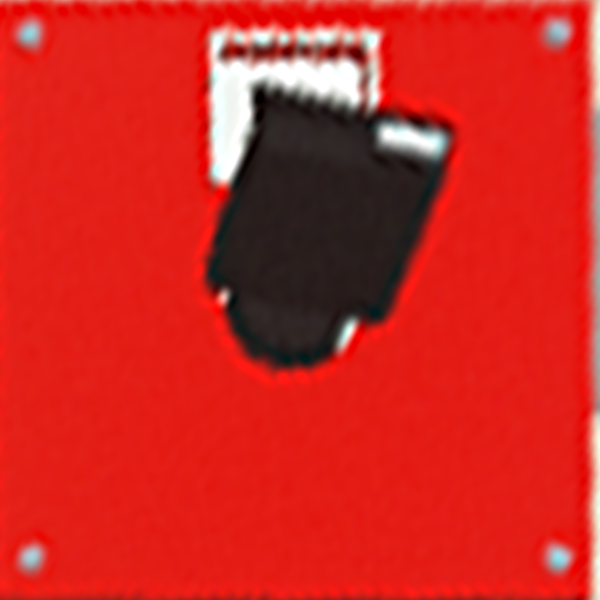

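The side view has the knob hiding the window, so I clear the arm for the top camera.

Emit:
send_rows(steps=[{"translation": [0,0,-4],"delta_rot": [0,0,0],"jaw": 5},{"translation": [-3.6,2.6,-6],"delta_rot": [0,0,0],"jaw": 5},{"translation": [-7.4,5.3,-6],"delta_rot": [0,0,0],"jaw": 5},{"translation": [-11.2,8,-6],"delta_rot": [0,0,0],"jaw": 5},{"translation": [-15,10.8,-6],"delta_rot": [0,0,0],"jaw": 5},{"translation": [-18.8,13.6,-6],"delta_rot": [0,0,0],"jaw": 5},{"translation": [-22.6,16.4,-6],"delta_rot": [0,0,0],"jaw": 5},{"translation": [-26.4,19.2,-6],"delta_rot": [0,0,0],"jaw": 5}])

```text
time: 11.65
tool_pos: [0.4697, -0.0502, 0.1998]
tool_rot: [0.001, 0.891, 0.454, 0.001]
contact_force: [2.0, 0.2, 0.7]
gripper_width: 0.587
grasp_force: 0.0
```

Emit:
send_rows(steps=[{"translation": [-3,2,0],"delta_rot": [0,0,0],"jaw": 5},{"translation": [-6,4,0],"delta_rot": [0,0,0],"jaw": 5},{"translation": [-9,6,0],"delta_rot": [0,0,0],"jaw": 5},{"translation": [-9,6,0],"delta_rot": [0,0,0],"jaw": 5},{"translation": [-9,6,0],"delta_rot": [0,0,0],"jaw": 5},{"translation": [-9,6,0],"delta_rot": [0,0,0],"jaw": 5},{"translation": [-9,6,0],"delta_rot": [0,0,0],"jaw": 5},{"translation": [-9,6,0],"delta_rot": [0,0,0],"jaw": 5}])

```text
time: 12.45
tool_pos: [0.4656, -0.1553, 0.1987]
tool_rot: [0.0, 0.891, 0.454, 0.0]
contact_force: [-0.1, 0.6, 1.4]
gripper_width: 0.582
grasp_force: 0.0
```

```bash
python3 -c "
from h import *
g=grab_frame('top'); cv2.imwrite('pics/td2.png',cv2.resize(topdown(g),(600,600)))
s=state();print(s['tool_pos'],s['time'],s['contact_force'])"
```

```text
[ 0.46556315 -0.15547586  0.19867144] 12.5 [-1.01103916 -0.57294168  0.22967627]
```

View pics/td2.png

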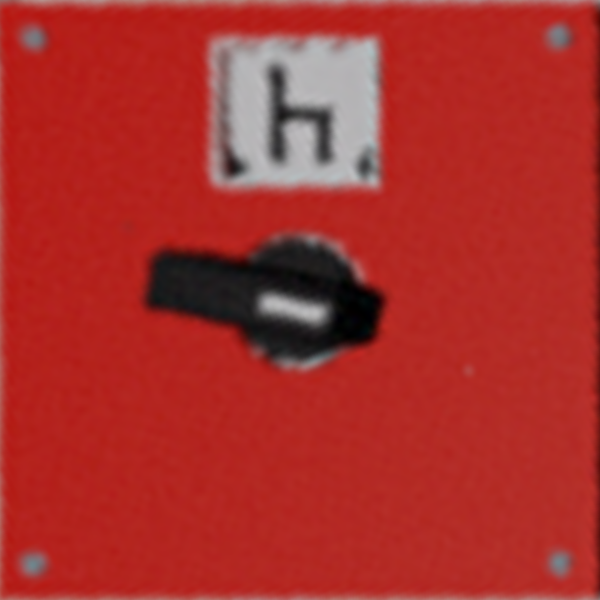

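The 4 (a seven-segment digit that appears inverted from this side, strokes at x 270–330) stands upright in mid-window (centre x≈297), and the arm is clear of everything. Handing in.

```bash
python3 -c "
from plant import *
print(job_done())"
```

```text
the job is handed in; nothing more can be done
None
```

I turned the red counter's dial to 4, which stood mid-window in the last picture, then let go and handed in the job at 12.5 s; the robot was touching nothing, and I never touched the blue or yellow dials. No verdict came back.

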